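Put the gel scraper away in the raked dock

TASK

Take the gel scraper out of its upright drying stand and put it away in the raked three-pocket dock: slide the blade, edge first, into the one pocket that takes it fully home, with the handle's shoulder down on the dock. Two of the pockets, you can hardly see which, have a stop rod inside that keeps the blade about half way out, so feel for the stop without forcing it and try another pocket. Leave the scraper standing there by itself, and leave the brown bottle, the media bottle and the tape roll where they are.

Things in the scene. Friction and masses are not known exactly. Their poses are not given: they have to be found in the camera images.
- scraper_handle (a point): Centre of the scraper's black handle: 18 mm thick (x), 30 mm wide (y), 74 mm long (z, 37 mm either way). Grip it by the two flat 30 mm wide faces, 18 mm apart. Axes: x normal to the blade, y across its width, z from the blade's edge to the handle's end (up at the start, when it stands upright in the stand). Turned half round about z it is the same. 0.10 to 0.20 kg, 168 mm long in all.
- scraper_edge (a point): Middle of the scraper blade's free lower edge, which goes in first; 131 mm below scraper_handle, same axes. The steel blade is 4 mm thick, 44 mm wide. The shoulder, 80 mm above the edge, is the lower end of a dark steel ferrule 18 mm thick, 36 mm wide and 14 mm long, below the handle.
- pockets: Grey plastic pocket block of the dock, 31 x 184 x 96 mm, fixed, leaning 0.45 rad (26 degrees) from vertical, so that its mouths face up and towards the robot. Origin: centre of the mouth face, 100 mm above the worktop. z points out of the pockets along their length, y along the row (to the left), x across the narrow slots. The dock's dark steel foot reaches from 53 mm before to 97 mm behind.
- pocket_left (a point): Centre of the left pocket's mouth, 58 mm from the middle one; axes as pockets. The three pockets are equal slots 7 mm (x) by 48 mm (y), bevelled 3 mm at the mouth, straight along z.
- pocket_mid (a point): Centre of the middle pocket's mouth, axes as pockets. In two of the three pockets, not always the same ones, a rod crosses the slot and stops the blade's edge about 42 mm below the mouth.
- pocket_right (a point): Centre of the right pocket's mouth, 58 mm from the middle one; axes as pockets. In the pocket without a high rod (any of the three) the blade goes in until the shoulder meets the mouth face, its edge then 80 mm below the mouth.
- stand: Aluminium drying stand, fixed: foot 70 x 100 x 6 mm with a block 36 x 74 mm that reaches 46 mm above the worktop, with one upright slot 8 mm wide (x), 49 mm long (y) and 40 mm deep that holds the scraper's blade loosely. Origin: centre of its underside, z up, y along the slot.
- brown_bottle: Bystander: brown glass bottle with white cap, 46 mm across, 105 mm high, loose, right of the dock. Origin: centre of its underside.
- media_bottle: Bystander: clear bottle with blue cap, 60 mm across, 138 mm high, loose, behind the stand. Origin: centre of its underside.
- tape_roll: Bystander: roll of beige tape lying flat, 93 mm across, 18 mm high, loose, in front of the dock. Origin: centre of its underside.
Not all that is in view belongs to the job. Of the things that look like the part that bears scraper_handle, the larger one is meant.

How it is judged:
At the end, for the whole second after the job is handed in: The scraper stands by itself and at rest in a dock pocket, its blade along the pocket within 7 degrees and its edge at least 74 mm below the mouth face (shoulder within 6 mm of the face), which only the free pocket allows (z of scraper_edge in the frame of pockets below -0.074 m and x of scraper_edge in the frame of pockets between -0.006 and 0.006 m and angle between the z axis of scraper_edge and the z axis of pockets, either way round below 0.12 rad and linear speed of scraper below 0.02 m/s); the robot touches nothing.
It fails at once if the brown bottle is pushed more than 30 mm from its place (distance of brown_bottle from where it was at the start of the episode above 0.03 m).
It fails at once if the media bottle is pushed more than 30 mm from its place (distance of media_bottle from where it was at the start of the episode above 0.03 m).
It fails at once if the tape roll is pushed more than 30 mm from its place (distance of tape_roll from where it was at the start of the episode above 0.03 m).
It fails at once if the blade is forced: the scraper is pressed on the dock or a stop rod with more than 120 N (contact force between scraper and dock above 120 N or contact force between scraper and rod_a above 120 N or contact force between scraper and rod_b above 120 N or contact force between scraper and rod_c above 120 N).
It also fails if it takes over 64 s, if anything falls off the work surface, if the arm or the gripper's body presses on something with over 40 N, if the wrist force passes 120 N, or if a joint passes its speed limit or range.

ROBOT

A 6-joint arm with a two-finger parallel gripper is mounted at the origin on a cart in front of the work surface, level with it; the furniture and walls round the work are solid. World frame = base frame: x ahead of the robot, y to its left, z up, the work surface at z = 0. Lengths are in m, angles in rad, forces in N, time in s.
With the tool pointing down it reaches from about 0.35 to 0.975 m from the base axis. Payload 4.9 kg.
Tool frame: the origin (TCP) lies midway between the tips of the shut fingers; the grasp point (between the pads) lies bot.tcp_to_grasp behind it (bot.tcp_to_grasp is the distance from the TCP to the grasp point, in m); z points along the fingers, y is the line along which they close (so a half turn about z gives the same grasp; the last joint's range is limited). The gripper opens to 85 mm and grips with 20 to 120 N. Pads are 22 mm wide; open, the fingers measure 114 mm over their backs; the gripper's body (76 mm by 85 mm) begins 54 mm behind the grasp point. The pads swing forward as they close: fully open they stand 13 mm farther back than shut.
Start: joints at [1.064, 0.053, 1.613, -0, 1.476, -0.119], TCP at [0.236, 0.579, 0.205] pointing down, gripper open.
Joint ranges: [-3.01, 3.01], [-1.01, 2.22], [0.06, 2.58], [-1.02, 4.17], [0.09, 2.62], [-3.14, 3.14]. Speed limits (rad/s): [2.57, 2.57, 3.14, 3.14, 3.14, 3.14].

INTERFACE

Orientations are given as a 3x3 rotation matrix whose columns are the frame's x, y, z axes.
In Python, from station import bot gives the robot as it stands.
- The arm moves only by the tool jog_arm, never from a script. Its arguments are lists of equal length, an entry for each row: "delta_pos": the shift along the tool's x, y, z in mm, a list of three; "dr": the turn, a rotation vector about the tool's x, y, z in rad, a list of three; "grip": the opening, from 0 (shut) to 1 (fully open). In form: {"delta_pos": [[x, y, z], ...], "dr": [[rx, ry, rz], ...], "grip": [grip, ...]}. A call has 1 to 12 rows; each row is the pose to reach, as a shift and turn from the pose commanded when the call began, along the tool's axes at that moment; what a row does not reach only later rows make up. A row lasts 1/8 s, in which the tool goes at most 62.5 mm and 10.7 degrees, less where a joint would pass 70% of its speed; a pose out of reach is approached as far as the arm can. A call with a gripper value outside its range is refused whole. The fingers move at their own pace and stop on an object; "grip_force" is the grip in N (left out, the last holds). Time passes only in rows, so rows that repeat a pose let the fingers close. It gives the time, the measured TCP pose, the force, the opening and the grip force at its end, in the units of the state.
- bot.read_state(): the state, without advancing time (a new reading comes with each control period).
- bot.read_camera(name): name is "scene" or "top" or "wrist"; returns a dict with "image" (384x512x3 uint8, red, green, blue), "depth" (384x512 float32, m along the optical axis (not along the pixel's ray), 0 where there is no reading), "K" (3x3 intrinsics, pixels), "view" (4x4, takes a point from world to camera coordinates). Camera axes: x right, y down, z forward; pixel columns grow to the right and rows downward; lengths in m; the calibration is good to about 2 mm. A picture is of the moment at which its call begins.
- bot.sign_off(): hands the job in; it is judged then, once.
Trained networks look in a picture, given as the dict that the camera call returned (one of the last four; its "shot" number tells which), for a name from the list of things; names that differ only in an ending like _2 or _b are one class to them, and where a whole thing is asked for, a point or a joint stands for the part that bears it (a point fixed in the world has none). Each returns a list of dicts, best first, with "conf" (0 to 1); they miss things now and then, are a little off and sometimes report something else, mostly with a low value. They report only what shows in the picture. A call takes as long as a camera call. They do not tell look-alikes from the thing itself.
- bot.find_in(picture, name): "at" ([row, column] in pixels, amid what is visible of it).
- bot.cut_out(picture, name): "pixels" (384x512 bool, what is visible of it) and "at" ([row, column] in pixels, amid what is visible of it).
The state is a dict: "clock": time; "qpos": joint angles; "qd": joint speeds; "joint_torque": joint torques, N m; "tcp_pos": TCP position; "orientation": TCP orientation; "contact_force": force on the tool from outside, world axes, zero at the start; "wrist_torque": the same for the moment, N m; "width": opening from 0.0 (shut) to 1.0 (fully open); "gripper_force": force on a finger pad.
Only numpy, scipy, OpenCV 4.12 (cv2) and the standard library are available. Lean on these libraries where they do the work, as an engineer would, in place of code of your own. Each camera call takes 0.05 s, during which the arm holds its last target. There are 200 camera calls.

## Working session

There is one attempt and no reset: what is moved stays moved. The work goes in short steps, Python scripts to look and compute and a tool call to move; the robot and the scene stay as the last step left them, time stands still between calls to the robot, and variables do not carry over. Pictures are saved under pics/ and viewed, at most 10 in all, crops included, and the job is handed in when it is done.

Besides the shell and the picture viewer there is one more tool, called after "Call:" by a JSON object that holds its "api" and its "payload". jog_arm: Moves the arm, as the interface text tells. Its arguments: {"type":"object","properties":{"delta_pos":{"type":"array"},"dr":{"type":"array"},"grip":{"type":"array"},"grip_force":{"type":"number"}},"required":["delta_pos","dr","grip"]}

```bash
mkdir -p pics; cat > h.py <<'E'
import numpy as np, cv2
from station import bot
def pts(p,mask):
    d=p["depth"]; m=mask&(d>0); r,c=np.nonzero(m); z=d[m]; K=p["K"]
    X=np.c_[(c-K[0,2])/K[0,0]*z,(r-K[1,2])/K[1,1]*z,z,np.ones_like(z)]
    return (np.linalg.inv(p["view"])@X.T).T[:,:3]
def save(p,n): cv2.imwrite("pics/"+n,p["image"][:,:,::-1])
E
python3 - <<'E'
from h import *
print(bot.tcp_to_grasp, bot.read_state())
np.set_printoptions(precision=4,suppress=True)
ims=[]
for n in ["scene","top"]:
    p=bot.read_camera(n); ims.append(p["image"])
    print(n,p["view"].tolist())
    for o in ["scraper_handle","pockets","stand","brown_bottle","media_bottle","tape_roll"]:
        for f in bot.cut_out(p,o)[:3]:
            if f["conf"]<.2: continue
            q=pts(p,f["pixels"])
            if len(q): print(o,round(f["conf"],2),np.round(f["at"]),len(q),np.median(q,0),np.percentile(q,2,axis=0),np.percentile(q,98,axis=0))
cv2.imwrite("pics/a.png",cv2.resize(np.vstack(ims),(450,600*450//450))[:,:,::-1]) if 0 else [cv2.imwrite(f"pics/a{i}.png",m[:,:,::-1]) for i,m in enumerate(ims)]
E
```

```text
0.0187 {'clock': 0.0, 'qpos': array([ 1.06398753e+00,  5.33548821e-02,  1.61429425e+00,  1.68818738e-05,
        1.47600631e+00, -1.19005641e-01]), 'qd': array([-0.00017752,  0.00175007,  0.0014269 ,  0.0002015 ,  0.00092862,
       -0.00012685]), 'joint_torque': array([-7.83140313e-04, -3.93672788e+01, -3.70178854e+01, -1.84698906e-04,
        6.74491923e-03, -2.90271794e-05]), 'tcp_pos': array([0.23601384, 0.57799243, 0.20376416]), 'orientation': array([[-9.25741297e-01,  3.78156077e-01, -1.01594832e-03],
       [ 3.78157351e-01,  9.25739593e-01, -1.79533165e-03],
       [ 2.61588008e-04, -2.04620097e-03, -9.99997872e-01]]), 'contact_force': array([-0.57785386,  0.27594319, -0.60581202]), 'wrist_torque': array([-0.03925455,  0.06664811,  0.00269824]), 'gripper_force': 0.0, 'width': 1.0000855207989545}
scene [[0.19279920545774706, -0.9812285479084861, 0.004359259600503558, -0.24477905925837143], [-0.6416235670157516, -0.12942978900926025, -0.7560205869994554, 0.4038984463412232], [0.7423932008207269, 0.1429631647887718, -0.6545333214502788, 0.9923337644350284], [0.0, 0.0, 0.0, 1.0]]
[... 1821 characters left out ...]
.2024  0.0926] [ 0.5823 -0.2884  0.0275] [ 0.6457 -0.1149  0.1068]
stand 0.73 [194. 132.] 679 [0.526  0.1978 0.0076] [ 0.4917  0.1601 -0.0001] [0.5762 0.2545 0.0562]
brown_bottle 0.82 [202. 363.] 310 [ 0.4974 -0.4474  0.0772] [ 0.478  -0.4742  0.0094] [ 0.5214 -0.4348  0.1057]
media_bottle 0.7 [193. 134.] 678 [0.5271 0.1972 0.0072] [0.49   0.1594 0.0005] [0.5761 0.2582 0.0482]
media_bottle 0.6 [143. 149.] 510 [0.6631 0.1295 0.0951] [0.644  0.1121 0.017 ] [0.6928 0.1569 0.1398]
tape_roll 0.78 [241. 212.] 540 [ 0.4045 -0.0467  0.0163] [ 0.3637 -0.0864 -0.0013] [ 0.4449 -0.0055  0.0206]
tape_roll 0.53 [167. 269.] 1237 [ 0.6048 -0.2008  0.0925] [ 0.5819 -0.2879  0.0272] [ 0.6457 -0.1124  0.1068]
```

View pics/a0.png

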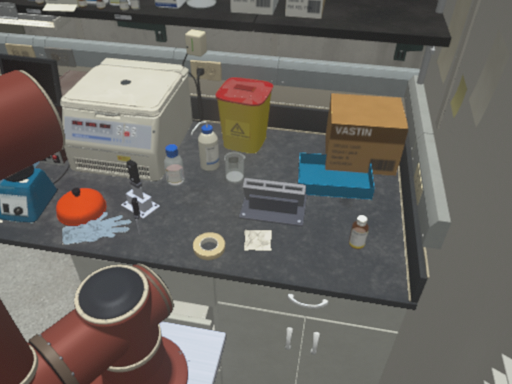

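View pics/a1.png

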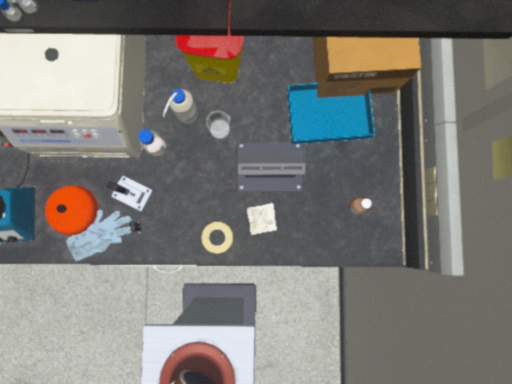

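The scene view shows the scraper at about (175,133) in its stand. A small look-alike sits in front of it at (205,135), and the dock is at (200,275). Next I'll fit the yaws.

```bash
python3 - <<'E'
from h import *
np.set_printoptions(precision=4,suppress=True)
allp={}
for n in ["scene","top"]:
    p=bot.read_camera(n); P=pts(p,np.ones((384,512),bool)); I=p["image"][p["depth"]>0].astype(int)
    # scraper region by height
    def box(x0,x1,y0,y1,z0,z1): return (P[:,0]>x0)&(P[:,0]<x1)&(P[:,1]>y0)&(P[:,1]<y1)&(P[:,2]>z0)&(P[:,2]<z1)
    m=box(.46,.6,.15,.27,.165,.19); print(n,"top of handle",m.sum(),P[m].mean(0) if m.any() else 0, cv2.minAreaRect(P[m][:,:2].astype(np.float32)*1000))
    m=box(.46,.6,.15,.27,.036,.056); print("block",m.sum(),cv2.minAreaRect(P[m][:,:2].astype(np.float32)*1000))
    m=box(.44,.62,.10,.29,.003,.012)&(I.min(1)>120); print("foot",m.sum(),cv2.minAreaRect(P[m][:,:2].astype(np.float32)*1000))
    m=box(.55,.72,-.33,-.06,.085,.125); Q=P[m]; print("dock mouth",m.sum(),cv2.minAreaRect(Q[:,:2].astype(np.float32)*1000))
    c=Q.mean(0); u,s,v=np.linalg.svd(Q-c); print(c,v,s)
    m=box(.5,.75,-.33,-.06,.001,.02)&(I.max(1)-I.min(1)<40); 
E
```

```text
scene top of handle 63 [0.5275 0.2079 0.1732] ((529.2677612304688, 208.4175262451172), (34.848365783691406, 19.059356689453125), 70.99528503417969)
block 190 ((530.169677734375, 209.83609008789062), (79.51739501953125, 37.94580078125), 65.9703140258789)
foot 284 ((497.9579772949219, 226.0499267578125), (96.03526306152344, 166.51773071289062), 50.409812927246094)
dock mouth 680 ((612.8270263671875, -162.64060974121094), (255.51759338378906, 110.32759857177734), 62.265533447265625)
[ 0.5951 -0.1993  0.099 ] [[-0.0298 -0.9995  0.0035]
 [-0.9939  0.0293 -0.1061]
 [-0.106   0.0066  0.9943]] [1.4099 0.3734 0.1593]
top top of handle 86 [0.5321 0.2083 0.1719] ((532.5518798828125, 208.7990264892578), (28.374731063842773, 17.048391342163086), 63.924468994140625)
block 212 ((532.6923828125, 210.0112762451172), (74.03240966796875, 34.492637634277344), 64.13475799560547)
foot 457 ((496.7707824707031, 226.3740234375), (99.62647247314453, 149.54449462890625), 64.94935607910156)
dock mouth 785 ((611.2139282226562, -166.20738220214844), (256.3694152832031, 96.04025268554688), 69.49735260009766)
[ 0.5981 -0.2006  0.097 ] [[-0.0016  1.     -0.0006]
 [ 0.9927  0.0017  0.1204]
 [-0.1204  0.0004  0.9927]] [1.514  0.3199 0.146 ]
```

```bash
cat >> h.py <<'E'
from scipy.spatial.transform import Rotation as Ro
np.set_printoptions(precision=4,suppress=True)
def down(yaw,tilt=0.0):
    """tool y at world angle yaw (deg); tilt rad: tool z leans along +y tool"""
    a=np.deg2rad(yaw); y=np.array([np.cos(a),np.sin(a),0]); z=np.array([0,0,-1.])
    y2=np.cos(tilt)*y-np.sin(tilt)*z*-1*-1 if 0 else np.cos(tilt)*y-np.sin(tilt)*z
    z2=np.cos(tilt)*z+np.sin(tilt)*y
    return np.c_[np.cross(y2,z2),y2,z2]
def move(pos,R):
    s=bot.read_state(); R0=s["orientation"]
    print("t",round(s["clock"],2),"d mm",1000*R0.T@(np.array(pos)-s["tcp_pos"]),"dr",Ro.from_matrix(R0.T@R).as_rotvec())
E
python3 -c "
from h import *
move([.531,.209,.30],down(-25.5))"
```

```text
t 0.8 d mm [-412.5419 -230.711   -94.9997] dr [ 0.     -0.0001  1.6281]
```

Call:
{"api": "jog_arm", "payload": {"delta_pos": [[-20,-10,-60],[-412,-231,-95],[-412,-231,-95],[-412,-231,-95],[-412,-231,-95],[-412,-231,-95],[-412,-231,-95],[-412,-231,-95],[-412,-231,-95],[-412,-231,-95],[-412,-231,-95]], "dr": [[0,0,0.15],[0,0,1.628],[0,0,1.628],[0,0,1.628],[0,0,1.628],[0,0,1.628],[0,0,1.628],[0,0,1.628],[0,0,1.628],[0,0,1.628],[0,0,1.628]], "grip": [1,1,1,1,1,1,1,1,1,1,1]}}

```text
clock: 2.17
tcp_pos: [0.5299, 0.2096, 0.2999]
orientation: [[0.428, 0.904, -0.0], [0.904, -0.428, 0.0], [0.0, -0.0, -1.0]]
contact_force: [0.8, -0.2, 0.3]
width: 1.003
gripper_force: 0.0
```

```bash
python3 - <<'E'
from h import *
p=bot.read_camera("wrist"); save(p,"w1.png"); s=bot.read_state(); print(s["clock"],s["tcp_pos"],s["orientation"],s["qpos"])
P=pts(p,np.ones((384,512),bool))
def box(x0,x1,y0,y1,z0,z1): return (P[:,0]>x0)&(P[:,0]<x1)&(P[:,1]>y0)&(P[:,1]<y1)&(P[:,2]>z0)&(P[:,2]<z1)
for a,b in((.166,.18),(.105,.16),(.04,.05)):
    m=box(.46,.6,.13,.28,a,b)
    if m.sum()>5: print(a,m.sum(),P[m].mean(0),np.median(P[m][:,2]),cv2.minAreaRect(P[m][:,:2].astype(np.float32)*1000))
move([.531,.209,.126],down(-25.5))
E
```

```text
2.225 [0.5298 0.2098 0.2999] [[ 0.4275  0.904  -0.0003]
 [ 0.904  -0.4275  0.0002]
 [ 0.0001 -0.0003 -1.    ]] [ 0.2464 -0.1172  1.6227  0.0003  1.6362  0.6882]
0.166 477 [0.5325 0.2107 0.1733] 0.17363788774636413 ((532.0509033203125, 209.62123107910156), (30.66683578491211, 16.729860305786133), 64.4783935546875)
0.105 133 [0.5384 0.2227 0.1363] 0.13709594524504343 ((537.8485107421875, 221.66213989257812), (4.06425142288208, 17.61969566345215), 65.32797241210938)
0.04 715 [0.5359 0.2196 0.046 ] 0.04603336169629679 ((532.25927734375, 209.7894287109375), (72.80720520019531, 35.91987609863281), 64.03179931640625)
t 2.23 d mm [ -0.2293   1.5285 173.9219] dr [-0.0003 -0.0001  0.0033]
```

View pics/w1.png

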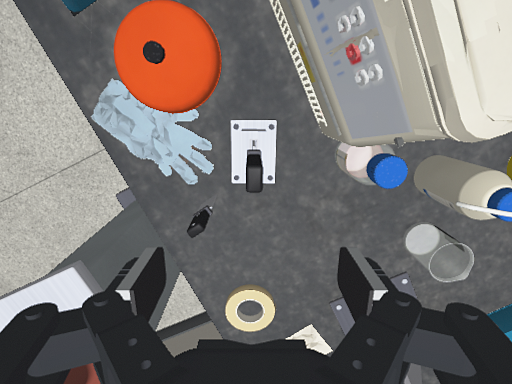

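Wrist view: the scraper stands centred below at (254,170), squared up with the fingers, and the small look-alike is away at (200,220). Descending to grip.

Call:
{"api": "jog_arm", "payload": {"delta_pos": [[0.5,1.5,60],[0.5,1.5,115],[0.5,1.5,150],[0.5,1.5,174],[0.5,1.5,174],[0.5,1.5,174],[0.5,1.5,174],[0.5,1.5,174],[0.5,1.5,174],[0.5,1.5,174],[0.5,1.5,174]], "dr": [[0,0,0],[0,0,0],[0,0,0],[0,0,0],[0,0,0],[0,0,0],[0,0,0],[0,0,0],[0,0,0],[0,0,0],[0,0,0]], "grip": [1,1,1,1,1,0,0,0,0,0,0], "grip_force": 70}}

```text
clock: 3.6
tcp_pos: [0.5327, 0.2089, 0.1271]
orientation: [[0.431, 0.903, 0.002], [0.903, -0.431, 0.0], [0.001, 0.001, -1.0]]
contact_force: [1.3, -0.5, 5.3]
width: 0.19
gripper_force: 70.7
```

Call:
{"api": "jog_arm", "payload": {"delta_pos": [[0,0,-15],[0,0,-40],[0,0,-80],[0,0,-130],[0,0,-180],[0,0,-180]], "dr": [[0,0,0],[0,0,0],[0,0,0],[0,0,0],[0,0,0],[0,0,0]], "grip": [0,0,0,0,0,0]}}

```text
clock: 4.35
tcp_pos: [0.5338, 0.2092, 0.3122]
orientation: [[0.43, 0.903, 0.009], [0.903, -0.43, 0.002], [0.006, 0.007, -1.0]]
contact_force: [-0.1, 0.2, -0.9]
width: 0.192
gripper_force: 70.1
```

```bash
python3 -c "
from h import *
print(bot.read_state()['contact_force'],bot.read_state()['width'])
move([.519,-.2,.285],down(0,.45))"
```

```text
[-0.1184  0.2012 -0.9343] 0.1921869455338622
t 4.35 d mm [-375.8977  162.5683   26.1587] dr [-0.434   0.0959 -0.4382]
```

Call:
{"api": "jog_arm", "payload": {"delta_pos": [[-50,20,0],[-376,162,26],[-376,162,26],[-376,162,26],[-376,162,26],[-376,162,26],[-376,162,26],[-376,162,26],[-376,162,26],[-376,162,26]], "dr": [[0,0,0],[-0.43,0.095,-0.44],[-0.43,0.095,-0.44],[-0.43,0.095,-0.44],[-0.43,0.095,-0.44],[-0.43,0.095,-0.44],[-0.43,0.095,-0.44],[-0.43,0.095,-0.44],[-0.43,0.095,-0.44],[-0.43,0.095,-0.44]], "grip": [0,0,0,0,0,0,0,0,0,0]}}

```text
clock: 5.6
tcp_pos: [0.5163, -0.1989, 0.2795]
orientation: [[-0.004, 0.906, 0.422], [1.0, 0.004, -0.0], [-0.002, 0.422, -0.906]]
contact_force: [-1.2, 1.0, -1.5]
width: 0.192
gripper_force: 70.0
```

```bash
python3 - <<'E'
from h import *
s=bot.read_state(); print(s["clock"],s["tcp_pos"],s["orientation"],s["qpos"])
R=s["orientation"]; t=s["tcp_pos"]
c=np.cos(.45);sn=np.sin(.45)
for n in ["wrist","top","scene"]:
    p=bot.read_camera(n); save(p,"d_%s.png"%n)
    P=pts(p,np.ones((384,512),bool)); 
    # frame D: origin (.6,-.2,.1), x across, z out
    Q=(P-[.6,-.2,.1])@np.array([[c,0,-sn],[0,1,0],[sn,0,c]]) 
    # columns: x=(c,0,sn), z=(-sn,0,c)
    Q=(P-[.6,-.2,.1])@np.c_[[c,0,sn],[0,1,0],[-sn,0,c]]
    m=(abs(Q[:,0])<.03)&(abs(Q[:,1])<.11)&(abs(Q[:,2])<.012); M=Q[m]
    if m.sum()>20:
        r=cv2.minAreaRect(M[:,:2].astype(np.float32)*1000); A=np.c_[M,np.ones(len(M))]
        print(n,m.sum(),r,"x pct",np.percentile(M[:,0],[1,50,99]),"y",np.percentile(M[:,1],[1,99]),"z med",np.median(M[:,2]))
    # blade/handle in tool frame
    T=(P-t)@R; m=(abs(T[:,0])<.03)&(abs(T[:,1])<.02)&(T[:,2]>.03)&(T[:,2]<.135); 
    if m.sum()>20:
        for a in (.03,.045,.06,.08,.10,.115):
            k=m&(T[:,2]>a)&(T[:,2]<a+.015)
            if k.sum()>3: print("  scr",a,k.sum(),np.percentile(T[k],[2,50,98],axis=0).round(4).tolist())
E
```

```text
5.6 [ 0.5163 -0.1989  0.2795] [[-0.0036  0.9064  0.4224]
 [ 1.      0.0041 -0.0003]
 [-0.002   0.4224 -0.9064]] [-0.6457 -0.4488  1.9702  0.2688  1.2741 -0.6837]
wrist 2023 ((-6.048942565917969, 12.126144409179688), (30.640892028808594, 157.45315551757812), 0.6265805959701538) x pct [-0.0214 -0.0097  0.0093] y [-0.0493  0.0907] z med 0.002801237040508719
  scr 0.03 134 [[0.0174, -0.0083, 0.0302], [0.0186, -0.0, 0.0365], [0.0225, 0.0081, 0.0433]]
  scr 0.045 28 [[0.0216, -0.002, 0.0458], [0.0224, -0.0004, 0.0527], [0.0227, 0.0019, 0.0598]]
  scr 0.06 19 [[0.0215, -0.0021, 0.0616], [0.0225, -0.0004, 0.0673], [0.0228, 0.0012, 0.0738]]
  scr 0.08 16 [[0.0221, -0.0014, 0.0807], [0.0225, -0.0, 0.0877], [0.0227, 0.0013, 0.0942]]
  scr 0.1 12 [[0.022, -0.0015, 0.102], [0.0224, -0.0, 0.1073], [0.0227, 0.0014, 0.114]]
  scr 0.115 4 [[0.0222, -0.0014, 0.1173], [0.0224, -0.0, 0.1179], [0.0225, 0.0014, 0.1192]]
top 718 ((-4.936973571777344, -0.94708251953125), (32.32676315307617, 182.93409729003906), 0.6020141839981079) x pct [-0.0203 -0.0058  0.0112] y [-0.0912  0.0903] z med 0.00054031142256264
[... 525 characters left out ...]
6072387695, 183.8353271484375), 0.14173872768878937) x pct [-0.0224 -0.0064  0.0111] y [-0.0903  0.0898] z med 0.0029426780523622168
  scr 0.03 25 [[-0.0206, -0.0089, 0.0307], [-0.0032, -0.0068, 0.0344], [0.0223, 0.0012, 0.0407]]
  scr 0.045 35 [[-0.0204, -0.0027, 0.0463], [-0.0013, -0.001, 0.0546], [0.0227, 0.0011, 0.0597]]
  scr 0.06 39 [[-0.0203, -0.003, 0.0605], [-0.001, -0.0011, 0.0677], [0.0211, 0.001, 0.0741]]
  scr 0.08 41 [[-0.0198, -0.0029, 0.0804], [0.0, -0.0001, 0.0884], [0.0217, 0.002, 0.0949]]
  scr 0.1 39 [[-0.0191, -0.0025, 0.1003], [0.0003, -0.0008, 0.1059], [0.021, 0.0015, 0.1133]]
  scr 0.115 8 [[-0.0186, -0.0006, 0.1151], [0.0037, -0.0002, 0.1164], [0.02, 0.0021, 0.1227]]
```

View pics/d_wrist.png

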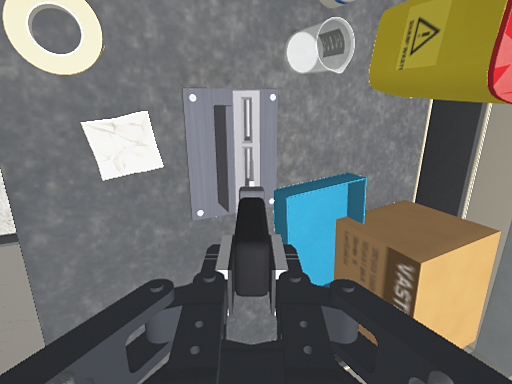

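Wrist view: the scraper hangs straight in the grip at (252,240). The left and mid slots show at (248,120) and (248,165). I'll rectify the mouth face to find the slot centre line.

```bash
cat >> h.py <<'E'
c=np.cos(.45);sn=np.sin(.45); O=np.array([.6,-.2,.1]); RD=np.c_[[c,0,sn],[0,1,0],[-sn,0,c]]
E
python3 - <<'E'
from h import *
p=bot.read_camera("wrist")
g=p["image"].mean(2).astype(np.float32)
P=pts(p,np.ones((384,512),bool)); Q=(P-O)@RD
k=(abs(Q[:,0]+.006)<.0125)&(Q[:,1]>-.03)&(Q[:,1]<.085)&(abs(Q[:,2])<.008)
A=np.c_[Q[k][:,:2],np.ones(k.sum())]; print("plane",np.linalg.lstsq(A,Q[k][:,2],rcond=None)[0],np.median(Q[k][:,2]))
xs=np.arange(-.03,.02,.0005); ys=np.arange(.10,-.06,-.0005); z0=np.median(Q[k][:,2])
X,Y=np.meshgrid(xs,ys); W=np.c_[X.ravel(),Y.ravel(),np.full(X.size,z0)]@RD.T+O
C=W@p["view"][:3,:3].T+p["view"][:3,3]; u=C@p["K"].T; u=u[:,:2]/u[:,2:]
im=cv2.remap(g,u[:,0].reshape(X.shape).astype(np.float32),u[:,1].reshape(X.shape).astype(np.float32),cv2.INTER_LINEAR)
cv2.imwrite("pics/rect.png",cv2.resize(im,None,fx=4,fy=1.8))
for y0,y1 in((.045,.075),(.015,.035),(-.01,.0),(.05,.06),(.065,.075)):
    r=(ys>y0)&(ys<y1); print(y0,im[r].mean(0)[::2].round(0).astype(int).tolist())
cc=(xs>-.009)&(xs<-.003); print("along y",list(zip((ys[::4]*1000).round().astype(int).tolist(),im[:,cc].mean(1)[::4].round().astype(int).tolist())))
E
```

```text
plane [0.0056 0.0072 0.0021] 0.0026648842982453496
0.045 [136, 137, 136, 136, 135, 135, 133, 144, 179, 203, 207, 205, 205, 205, 205, 206, 204, 199, 192, 188, 157, 127, 118, 141, 195, 230, 209, 154, 122, 133, 171, 215, 211, 209, 208, 209, 210, 212, 205, 164, 139, 135, 138, 137, 137, 136, 136, 137, 137, 139]
0.015 [125, 136, 137, 135, 136, 137, 135, 138, 158, 200, 205, 203, 203, 203, 203, 203, 202, 199, 194, 188, 181, 152, 140, 147, 164, 181, 189, 173, 151, 142, 160, 204, 209, 206, 206, 206, 206, 209, 204, 178, 140, 132, 135, 136, 136, 135, 135, 136, 137, 138]
-0.01 [122, 136, 136, 136, 136, 137, 136, 136, 150, 177, 206, 202, 201, 200, 200, 201, 200, 199, 196, 192, 187, 148, 119, 120, 151, 201, 225, 185, 138, 121, 129, 135, 155, 183, 208, 204, 203, 205, 204, 194, 157, 138, 134, 135, 135, 135, 135, 136, 137, 137]
0.05 [137, 139, 137, 135, 136, 136, 134, 142, 175, 200, 208, 205, 204, 204, 205, 205, 204, 199, 191, 189, 160, 131, 118, 137, 191, 226, 210, 154, 122, 132, 169, 214, 210, 208, 208, 208, 209, 212, 205, 166, 139, 135, 138, 138, 137, 136, 137, 137, 137, 140]
0.065 [134, 135, 135, 
[... 547 characters left out ...]
169), (44, 167), (42, 168), (40, 168), (38, 139), (36, 92), (34, 83), (32, 158), (30, 169), (28, 207), (26, 190), (24, 154), (22, 165), (20, 165), (18, 164), (16, 163), (14, 163), (12, 163), (10, 164), (8, 165), (6, 165), (4, 164), (2, 164), (0, 163), (-2, 163), (-4, 161), (-6, 162), (-8, 161), (-10, 163), (-12, 165), (-14, 135), (-16, 103), (-18, 102), (-20, 102), (-22, 100), (-24, 127), (-26, 95), (-28, 69), (-30, 72), (-32, 105), (-34, 129), (-36, 138), (-38, 142), (-40, 98), (-42, 24), (-44, 32), (-46, 34), (-48, 33), (-50, 34), (-52, 34), (-54, 34), (-56, 34), (-58, 34)][ WARN:0@0.644] global loadsave.cpp:1063 imwrite_ Unsupported depth image for selected encoder is fallbacked to CV_8U.
```

View pics/rect.png

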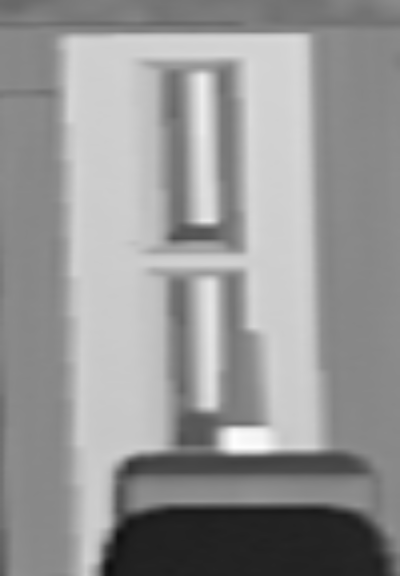

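```bash
cat >> h.py <<'E'
yw=np.deg2rad(.7); M0=O+RD@[-.0058,-.0007,.0025]
RM=Ro.from_rotvec([0,0,yw]).as_matrix()@RD
RT=np.c_[RM[:,1],RM[:,0],-RM[:,2]]  # tool axes when inserting
def pre(y,gap,L=.121,ox=.0004): return M0+RM@[0,y,gap+L]-RT@[ox,0,0]
E
python3 - <<'E'
from h import *
s=bot.read_state();print(s["tcp_pos"],s["orientation"][:,2])
for n in ["wrist","top","scene"]:
    p=bot.read_camera(n); P=pts(p,np.ones((384,512),bool)); Q=(P-M0)@RM
    for nm,y0 in (("L",.058),("M",0),("R",-.058)):
        k=(abs(Q[:,0])<.0035)&(abs(Q[:,1]-y0)<.025)&(Q[:,2]<-.006)&(Q[:,2]>-.11)
        q=Q[k]; print(n,nm,k.sum(), np.histogram(q[:,2],bins=np.arange(-.11,0,.01))[0])
        if n=="wrist": 
            for v in q[q[:,2].argsort()][::max(1,len(q)//15)]: print("   ",(v-[0,y0,0])*1000)
for y in(.058,0,-.058): move(pre(y,.03),RT)
E
```

```text
[ 0.5166 -0.1993  0.2802] [ 0.4232 -0.0011 -0.906 ]
wrist L 218 [  0   0   0   0   0   0 157  24  12  14]
    [ -3.4774  22.9453 -48.7344]
    [ -0.9783  -1.2506 -43.4218]
    [ -3.4163  12.887  -42.9303]
    [  1.9838  22.9023 -42.6451]
    [ -2.5011 -16.8797 -42.3246]
    [ -3.4028  11.643  -42.0524]
    [ -0.9446  -2.4475 -41.8013]
    [  0.5047   6.5468 -41.5514]
    [ -1.1026 -15.4704 -41.3178]
    [  0.2947 -11.521  -41.141 ]
    [  1.5697 -18.0741 -40.7624]
    [  0.2849 -14.0747 -40.3579]
    [  1.5909 -24.2773 -37.0145]
    [ -3.4169 -20.7218 -29.0528]
    [  0.8447 -24.2448 -15.418 ]
    [-3.3926 11.3976 -8.9681]
wrist M 191 [  0   0   0   0   0   4 131  15   7  25]
    [ -3.3727   6.5654 -53.4679]
    [ -3.0226  10.8728 -44.9495]
    [ -1.8362  -8.5405 -43.1337]
    [  0.8019 -24.3398 -42.6922]
    [  2.3554 -11.2866 -42.5249]
    [ -1.7686  -5.5004 -42.2465]
    [ -0.5417 -19.8036 -42.0387]
    [ -1.643    3.0418 -41.8487]
    [  1.2146  10.0414 -41.5815]
    [ -0.1574  10.0851 -41.3738]
    [ -0.2704   0.365  -41.1537]
    [ -0.4188 -13.6298 -40.3177]
    [ -1.8477 -24.2256 -36.7167]
    [  0.0062 -24.0619 -20.1723]
    [ -3.3118  11.9701 -15.7587]
    [ -3.2866   2.425  -11.1337]
wrist R 0 [0 0 0 0 0 0 0 0 0 0]
top L 15 [0 0 0 0 0 0 0 0 7 7]
top M 18 [ 0  0  0  0  0  0  0  0 10  7]
top R 20 [ 0  0  0  0  0  0  0  0 11  9]
scene L 5 [0 0 0 0 0 0 0 0 0 0]
scene M 2 [0 0 0 0 0 0 0 0 0 1]
scene R 1 [0 0 0 0 0 0 0 0 0 0]
t 5.95 d mm [56.0558 -8.7981 44.7819] dr [-0.0131  0.0067 -0.0076]
t 5.95 d mm [-1.9412 -8.3559 45.1674] dr [-0.0131  0.0067 -0.0076]
t 5.95 d mm [-59.9382  -7.9138  45.553 ] dr [-0.0131  0.0067 -0.0076]
```

The wrist depth shows bars about 42 mm down in both the left and middle slots, so the right pocket should be the free one. Going there.

Call:
{"api": "jog_arm", "payload": {"delta_pos": [[-40,-6,0],[-60,-8,25],[-60,-8,45],[-60,-8,45],[-60,-8,45],[-60,-8,45]], "dr": [[-0.013,0.007,-0.008],[-0.013,0.007,-0.008],[-0.013,0.007,-0.008],[-0.013,0.007,-0.008],[-0.013,0.007,-0.008],[-0.013,0.007,-0.008]], "grip": [0,0,0,0,0,0]}}

```text
clock: 6.7
tcp_pos: [0.5286, -0.2606, 0.2377]
orientation: [[-0.012, 0.9, 0.436], [1.0, 0.012, 0.004], [-0.001, 0.436, -0.9]]
contact_force: [0.5, -0.1, -0.3]
width: 0.196
gripper_force: 69.9
```

```bash
python3 - <<'E'
from h import *
s=bot.read_state();print(s["clock"],s["tcp_pos"],s["contact_force"])
move(pre(-.058,.03),RT); move(pre(-.058,-.02),RT)
p=bot.read_camera("wrist"); P=pts(p,np.ones((384,512),bool)); Q=(P-M0)@RM
k=(abs(Q[:,0])<.0125)&(abs(Q[:,1]-.03)<.06)&(abs(Q[:,2])<.006); print("face z",np.median(Q[k][:,2]))
k=(abs(Q[:,0])<.03)&(abs(Q[:,1])<.1)&(abs(Q[:,2])<.003);print(cv2.minAreaRect(Q[k][:,:2].astype(np.float32)*1000))
k=(abs(Q[:,0])<.02)&(abs(Q[:,1]+.058)<.03)&(Q[:,2]>.01)&(Q[:,2]<.09)
for a in(.03,.045,.06,.075): 
    j=k&(Q[:,2]>a)&(Q[:,2]<a+.015); print("blade",a,j.sum(),np.median(Q[j],0) if j.any() else 0)
E
```

```text
6.7 [ 0.5286 -0.2606  0.2377] [ 0.5208 -0.1434 -0.2514]
t 6.7 d mm [ 0.722  -0.7269  1.8294] dr [0.0015 0.0013 0.0005]
t 6.7 d mm [ 0.7852 -0.8038 51.8293] dr [0.0015 0.0013 0.0005]
face z 6.672894628954296e-05
((0.2718191146850586, -0.46478271484375), (31.00762367248535, 184.4603729248047), 0.10831451416015625)
blade 0.03 11 [ 0.0004 -0.0369  0.04  ]
blade 0.045 13 [ 0.0013 -0.0369  0.0541]
blade 0.06 15 [ 0.0013 -0.0369  0.0675]
blade 0.075 18 [ 0.0004 -0.0367  0.0839]
```

Call:
{"api": "jog_arm", "payload": {"delta_pos": [[0.6,-0.7,10],[0.6,-0.7,20],[0.6,-0.7,27],[0.6,-0.7,34],[0.6,-0.7,41],[0.6,-0.7,48],[0.6,-0.7,52],[0.6,-0.7,52]], "dr": [[0,0,0],[0,0,0],[0,0,0],[0,0,0],[0,0,0],[0,0,0],[0,0,0],[0,0,0]], "grip": [0,0,0,0,0,0,0,0]}}

```text
clock: 7.75
tcp_pos: [0.5503, -0.2593, 0.1881]
orientation: [[-0.012, 0.901, 0.434], [1.0, 0.01, 0.006], [0.001, 0.435, -0.901]]
contact_force: [1.3, 0.3, -0.8]
width: 0.194
gripper_force: 70.1
```

Call:
{"api": "jog_arm", "payload": {"delta_pos": [[0,0,6],[0,0,12],[0,0,16],[0,0,20],[0,0,23],[0,0,26],[0,0,28],[0,0,28]], "dr": [[0,0,0],[0,0,0],[0,0,0],[0,0,0],[0,0,0],[0,0,0],[0,0,0],[0,0,0]], "grip": [0,0,0,0,0,0,0,0]}}

```text
clock: 8.75
tcp_pos: [0.5624, -0.2594, 0.1634]
orientation: [[-0.012, 0.901, 0.435], [1.0, 0.01, 0.006], [0.0, 0.435, -0.901]]
contact_force: [0.3, -0.1, -1.6]
width: 0.193
gripper_force: 70.3
```

```bash
python3 -c "
from h import *
s=bot.read_state();print(s['contact_force'],(s['tcp_pos']-M0)@RM)
move(pre(-.058,-.08),RT)"
```

```text
[ 0.2728 -0.1327 -1.5613] [-0.0012 -0.0583  0.0713]
t 8.75 d mm [-0.1011  1.1615 30.2759] dr [-0.0004 -0.0002 -0.0005]
```

Edge is 50 mm deep with no resistance, so this is the free pocket. Going home slowly.

Call:
{"api": "jog_arm", "payload": {"delta_pos": [[0,0.3,7],[0,0.5,13],[0,0.5,18],[0,0.5,22],[0,0.5,25],[0,0.5,27],[0,0.5,28.5],[0,0.5,28.5]], "dr": [[0,0,0],[0,0,0],[0,0,0],[0,0,0],[0,0,0],[0,0,0],[0,0,0],[0,0,0]], "grip": [0,0,0,0,0,0,0,0]}}

```text
clock: 9.75
tcp_pos: [0.5752, -0.2592, 0.1381]
orientation: [[-0.012, 0.901, 0.435], [1.0, 0.011, 0.006], [0.0, 0.435, -0.901]]
contact_force: [0.1, 0.4, -1.3]
width: 0.191
gripper_force: 70.2
```

```bash
python3 -c "
from h import *
s=bot.read_state();print(s['contact_force'],(s['tcp_pos']-M0)@RM)"
```

```text
[ 0.1118  0.4035 -1.2626] [-0.0006 -0.0583  0.0429]
```

Call:
{"api": "jog_arm", "payload": {"delta_pos": [[0,0,1],[0,0,2],[0,0,2.5],[0,0,2.5]], "dr": [[0,0,0],[0,0,0],[0,0,0],[0,0,0]], "grip": [0,0,0,0]}}

```text
clock: 10.25
tcp_pos: [0.5762, -0.2594, 0.1367]
orientation: [[-0.012, 0.901, 0.435], [1.0, 0.011, 0.005], [-0.0, 0.435, -0.901]]
contact_force: [-4.8, -0.1, 4.2]
width: 0.193
gripper_force: 71.3
```

Contact at the shoulder, at a few newtons. Releasing and backing off along the axis.

Call:
{"api": "jog_arm", "payload": {"delta_pos": [[0,0,1.5],[0,0,1.5],[0,0,1.5],[0,0,1.5],[0,0,-15],[0,0,-40],[0,0,-80],[0,0,-130],[0,0,-150],[0,0,-150]], "dr": [[0,0,0],[0,0,0],[0,0,0],[0,0,0],[0,0,0],[0,0,0],[0,0,0],[0,0,0],[0,0,0],[0,0,0]], "grip": [0.6,1,1,1,1,1,1,1,1,1]}}

```text
clock: 11.5
tcp_pos: [0.5114, -0.261, 0.2749]
orientation: [[-0.011, 0.899, 0.439], [1.0, 0.012, 0.001], [-0.004, 0.439, -0.899]]
contact_force: [0.5, -0.1, -0.1]
width: 0.998
gripper_force: 0.0
```

```bash
python3 - <<'E'
from h import *
for n in ["wrist","scene","top"]:
    p=bot.read_camera(n); save(p,"e_%s.png"%n); P=pts(p,np.ones((384,512),bool)); Q=(P-M0)@RM
    k=(abs(Q[:,0])<.03)&(abs(Q[:,1]+.058)<.03)&(Q[:,2]>.006)&(Q[:,2]<.14); q=Q[k]
    print(n,k.sum(),np.percentile(q,[2,50,98],axis=0) if k.any() else 0)
    for a in (.07,.08): 
        j=q[q[:,2]>a]; print("  top",len(j),j.mean(0) if len(j) else 0)
    for a in (.005,.02,.035,.05,.065):
        j=q[(q[:,2]>a)&(q[:,2]<a+.015)]; print("  x",a,np.percentile(j[:,0],[3,97]) if len(j)>3 else 0)
E
```

```text
wrist 829 [[-0.0131 -0.0707  0.0125]
 [-0.0034 -0.0504  0.0871]
 [ 0.0058 -0.0403  0.0894]]
  top 591 [-0.0042 -0.0559  0.0868]
  top 557 [-0.0042 -0.0567  0.0875]
  x 0.005 [-0.0103  0.0063]
  x 0.02 [-0.0088  0.0061]
  x 0.035 [-0.0101  0.0059]
  x 0.05 [-0.0101  0.0058]
  x 0.065 [-0.0114  0.0045]
scene 194 [[-0.0136 -0.0736  0.0075]
 [-0.0101 -0.0586  0.0617]
 [ 0.0033 -0.0404  0.093 ]]
  top 86 [-0.0069 -0.0577  0.0867]
  top 71 [-0.0059 -0.0576  0.0891]
  x 0.005 [-0.0135  0.0048]
  x 0.02 [-0.0112  0.0033]
  x 0.035 [-0.0126 -0.0049]
  x 0.05 [-0.0123 -0.0066]
  x 0.065 [-0.0128 -0.0041]
top 189 [[-0.011  -0.0702  0.0098]
 [ 0.0045 -0.0537  0.0624]
 [ 0.0074 -0.0402  0.089 ]]
  top 88 [-0.0015 -0.0546  0.0834]
  top 67 [-0.003  -0.0543  0.0863]
  x 0.005 [-0.0098  0.0078]
  x 0.02 [0.0006 0.0075]
  x 0.035 [-0.0033  0.0068]
  x 0.05 [0.0002 0.006 ]
  x 0.065 [-0.005   0.0057]
```

View pics/e_scene.png

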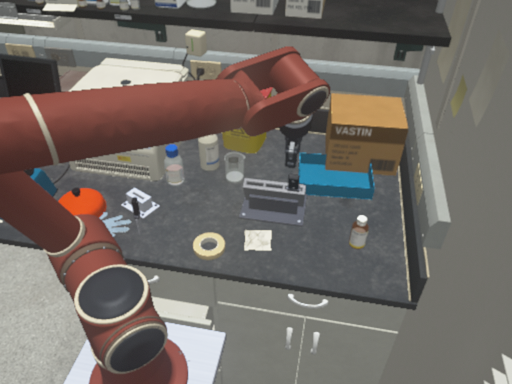

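The scraper stands in the right pocket at (293,190). Its top is 88 mm above the mouth face (168 − 80), so it is fully home, with a lean of about 2°. The arm is clear and the bystanders are where they were.

```bash
python3 -c "
from station import bot
print(bot.sign_off())"
```

```text
the job is handed in; nothing more can be done
None
```

The scraper is fully home in the right-hand pocket, standing by itself with a lean of about 2°; I released it, backed the arm clear and handed the job in at about 12 s (no verdict was returned), with the bottles and tape roll looking unmoved.

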